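# Switch on the cold plate under its flip-up guard

### The job

Switch on the cold plate (the unit with the flat white plate): with a fingertip under its tab lift the clear guard over its switch, keep the guard up with the finger while you push the toggle beneath over to the back, then draw the finger out and let the guard drop shut over the switch. Only touch, do not grip or pick up anything: leave the warming tray's guarded switch alone, leave the blocks, moulds, forceps, jar and beaker where they are, and go gently on the unit.

Things in the scene. Friction and masses are not known exactly. Their poses are not given: they have to be found in the camera images.
- cold_unit: the cold-plate unit: cream housing 420 x 300 mm carrying a FLAT white plate (330 x 170 mm, 4 mm proud, setting blocks on it), to its left a 100 mm wide control ledge, at its back a low console. Fixed. Origin: centre of its underside on the bench; +x runs from its front (robot side) to its back, +y to its left, z up. The ledge is 80 mm above the bench
- cold_box (a point): centre of the top of the grey switch box on the cold unit's ledge (at x -28, y +95 mm of the unit), 116 mm above the bench, axes as the unit's. The box is 66 mm long (x), 80 mm wide, 36 mm high; in front of it lie 149 mm of bare ledge. Guard and toggle sit on its top, on its centre line
- cold_guard (a joint): angle of the clear flip-up guard over the toggle: 0 = shut on the box, 1.3 = thrown back to its stop. A clear box open below, 66 long x 70 wide (64 inside) x 46 mm high, walls 3 mm, 55 g, smooth and slippery, hinged at its rear lower edge, with a grey lip and lift tab at its front lower edge. Weight and a weak spring (0.4 to 0.8 N at the tab) close it from any angle: let go, it falls shut
- cold_tab (a point): middle of the crease under the guard's grey front lip; moves with the guard. Behind it the flat lip runs 10 mm back (70 mm wide), before it the lift tab (60 mm wide, 4 mm thick) reaches 14 mm out, rising 20 degrees. Shut, it is 38 mm above the ledge, 66 mm in front of and 4 mm below the hinge line, 8 mm in front of the box; below it is free space. Axes then as the unit's
- cold_hinge (a point): middle of the guard's hinge line, which runs along the unit's y: 25 mm behind the centre of the switch box, 6 mm above its top, 122 mm above the bench. Axes as the unit's; fixed to it
- cold_toggle (a joint): angle of the cold-plate toggle: 0 = off, leaning 0.35 rad to the front (toward the robot), 0.7 = on, leaning 0.35 rad to the back. Steel bat lever 38 mm long, 7 to 11 mm thick, pivot 4 mm above the box's top and 35 mm in front of the hinge line. Snap action: 2 to 3 N near its tip starts it; past upright it jumps over by itself and stays. Starts off
- cold_lever_tip (a point): tip of the cold-plate toggle, moves with it. Off: 48 mm in front of the hinge line and 34 mm above it (40 mm above the box's top); on: 22 mm in front, same height
- warm_unit: the warming-tray unit: same housing, switch box, guard and toggle in the same places on it, but with a RAISED open steel tray (320 x 170 mm, 40 mm high) half under a steel cover with a bar handle. Fixed; origin and axes as for the cold unit. The units stand side by side, either may be the left one. It runs and must stay on
- warm_guard (a joint): angle of the warming-tray unit's guard: as the cold one; it starts shut at 0
- warm_toggle (a joint): angle of the warming-tray unit's toggle: as the cold one; it starts at 0.7 = on
- block_a: one of three setting blocks on the cold plate: steel mould with a green cassette on top, 50 x 29 x 16 mm, loose; origin at the centre of its underside
- block_b: second setting block: steel mould with a green cassette on top, 50 x 29 x 16 mm, loose; origin at the centre of its underside
- block_c: third setting block: steel mould with a green cassette on top, 50 x 29 x 16 mm, loose; origin at the centre of its underside
- mould_a: empty steel base mould, 40 x 32 x 11 mm, loose on the cold plate; origin at the centre of its underside
- mould_b: like mould_a, on the warm unit's ledge behind its switch box
- forceps: steel forceps, 130 mm long, 18 mm wide, 5 mm high, loose, lying on the cold unit's ledge behind the switch box; origin at mid-length on the underside
- jar: closed specimen jar, 64 mm across, 85 mm high, on the bench to the left of the units; origin under its centre
- beaker: open steel beaker, 76 mm across, 100 mm high, on the bench to the right of the units; origin under its centre

How it is judged:
On the way, in this order (a step that is already met when the one before it is completed fails the run):
1. the guard over the cold-plate switch is lifted at least 0.45 rad while the toggle is still off (value of joint cold_guard above 0.45 rad and value of joint cold_toggle below 0.2 rad), for 0.1 s.
2. the toggle is thrown to on while the guard is still up (over 0.25 rad) (value of joint cold_guard above 0.25 rad and value of joint cold_toggle above 0.6 rad), for 0.1 s.
At the end, for the whole second after the job is handed in: The cold-plate toggle is on (over 0.6 rad) with its guard shut over it (under 0.05 rad); the warming tray's toggle is still on and its guard shut; blocks, moulds, forceps, jar and beaker stand at rest within 15 mm of where they were (value of joint each of cold_toggle, warm_toggle above 0.6 rad and value of joint each of cold_guard, warm_guard below 0.05 rad and distance of each of block_a, block_b, block_c, mould_a, mould_b, forceps, jar, beaker from where it was at the start of the episode below 0.015 m and linear speed of each of block_a, block_b, block_c, mould_a, mould_b, forceps, jar, beaker below 0.02 m/s); the robot touches nothing.
It fails at once if the warming tray's guard is lifted or its toggle moved (value of joint warm_guard above 0.15 rad or value of joint warm_toggle below 0.5 rad).
It fails at once if the cold unit or its guarded switch is pushed with more than 30 N (contact force between any of the arm, the fingers and cold_unit above 30 N).
It fails at once if a loose thing is shoved more than 15 mm, lifted or carried (distance of any of block_a, block_b, block_c, mould_a, mould_b, forceps, jar, beaker from where it was at the start of the episode above 0.015 m).
It also fails if it takes over 48 s, if anything falls off the work surface, if the arm or the gripper's body presses on something with over 40 N, if the wrist force passes 120 N, or if a joint passes its speed limit or range.

### The arm

A 6-joint arm with a two-finger parallel gripper is mounted at the origin on the work surface. World frame = base frame: x ahead of the robot, y to its left, z up, the work surface at z = 0. Lengths are in m, angles in rad, forces in N, time in s.
With the tool pointing down it reaches from about 0.35 to 1 m from the base axis. Payload 7.1 kg.
Tool frame: the origin (TCP) lies between the finger pads; the fingertips stand 22 mm ahead of it and the grasp point (between the pads) lies 3 mm ahead of it; z points along the fingers, y is the line along which they close (so a half turn about z gives the same grasp; the last joint's range is limited). The gripper opens to 85 mm and grips with 20 to 120 N. Pads are 22 mm wide; open, the fingers measure 114 mm over their backs; the gripper's body (76 mm by 85 mm) begins 54 mm behind the grasp point. The pads swing forward as they close: fully open they stand 13 mm farther back than shut.
Start: joints at [1.274, 0.423, 1.63, -0, 1.089, -0.019], TCP at [0.171, 0.601, 0.253] pointing down, gripper open.
Joint ranges: [-3, 3], [-0.9, 2.11], [0.09, 2.58], [-1.31, 4.45], [0.11, 2.69], [-2.54, 2.54]. Speed limits (rad/s): [2.39, 2.39, 3.01, 3.14, 3.14, 3.14].

### API

Orientations are given as a rotation vector (axis times angle).
In Python, from rig import manip gives the robot as it stands. The module is installed in compiled form; this text tells all that it offers. Calls block until the motion is done:
- manip.move_to(position, orientation): joint-space move of the TCP to a pose.
- manip.servo_line(position, orientation=None, rate=0.15): straight line of the TCP; orientation=None keeps the orientation; rate is the mean speed in m/s.
- manip.set_joints(angles): joint-space move.
- manip.command_gripper(opening, f_grip=None): finger opening in m; f_grip is the grip in N (None keeps the last); returns when the fingers have stopped.
- manip.hold(seconds).
- manip.solve_ik(position, orientation): joint angles nearest the present ones, or None.
- manip.camera(name): name is "side" or "top" or "wrist"; returns a dict with "image" (480x640x3 uint8, red, green, blue), "fx", "fy", "cx", "cy" (pixels), "k1" (the pictures are not rectified: a ray, as slopes to the right and down, at radius r is drawn at 1 + k1 r^2 times it, then the intrinsics apply), "cam_to_world" (4x4, takes a point from camera to world coordinates); the wrist camera has in their place "mount" (4x4, takes a point from camera to tool coordinates, whose origin is the TCP and whose axes are the flange's). Camera axes: x right, y down, z forward; pixel columns grow to the right and rows downward; lengths in m; the calibration is good to about 2 mm. A picture is of the moment at which its call begins: read the wrist's pose just before it. There is no depth.
A pose or a line that the arm cannot do raises manip.IKError and nothing moves.
- manip.sign_off(): hands the job in; it is judged then, once.
Readings, each from a call of its own:
- manip.get_time(): time.
- manip.get_joint_positions(): joint angles.
- manip.get_joint_vel(): joint speeds.
- manip.get_tau(): joint torques, N m.
- manip.get_position(): TCP position.
- manip.get_ee_rot(): TCP orientation.
- manip.get_contact_force(): force on the tool from outside, world axes, zero at the start.
- manip.get_torque(): the same for the moment, N m.
- manip.get_width(): finger opening in m.
- manip.get_grip_force(): force on a finger pad.
Only numpy, scipy, OpenCV 4.12 (cv2) and the standard library are available. Lean on these libraries where they do the work, as an engineer would, in place of code of your own. Each camera call takes 0.05 s, during which the arm holds its last target. There are 200 camera calls.

## Working session

There is one attempt and no reset: what is moved stays moved. The work goes in short steps, each a Python script; the robot and the scene stay as the last script left them, time stands still between calls to the robot, and variables do not carry over. Pictures are saved under pics/ and viewed, at most 10 in all, crops included, and the job is handed in when it is done.

```bash
mkdir -p pics
python3 - <<'E'
from rig import manip
import cv2, numpy as np
for n in("top","side"):
    c=manip.camera(n); cv2.imwrite(f"pics/{n}0.png",c["image"][:,:,::-1])
    print(n,c["fx"],c["fy"],c["cx"],c["cy"],c["k1"],np.round(c["cam_to_world"],4).tolist())
p=manip.get_position(),manip.get_ee_rot()
c=manip.camera("wrist"); print(p,c["fx"],c["k1"],np.round(c["mount"],4).tolist())
print(manip.get_time())
E
```

```text
top 575.8579171308169 575.8579171308169 324.0473884529208 233.48133329808397 -0.08682857190635133 [[0.0178, -0.9821, 0.1875, 0.3233], [-0.9998, -0.0152, 0.0154, 0.0009], [-0.0123, -0.1878, -0.9821, 1.5033], [0.0, 0.0, 0.0, 1.0]]
side 475.86791228426875 475.86791228426875 319.3374376046519 243.59929131311247 -0.11493737990689158 [[0.9927, -0.094, 0.0753, 0.489], [-0.1186, -0.6529, 0.7481, -0.9599], [-0.0212, -0.7516, -0.6593, 0.9819], [0.0, 0.0, 0.0, 1.0]]
(array([0.17123123, 0.60059914, 0.25261448]), array([-4.34944692e-01, -3.11110224e+00,  2.13248529e-03])) 358.64471004899764 -0.04049762396553646 [[0.0008, -0.9492, -0.3146, 0.08], [1.0, 0.0009, -0.0002, 0.0002], [0.0005, -0.3145, 0.9492, -0.1199], [0.0, 0.0, 0.0, 1.0]]
0.15
```

View pics/top0.png

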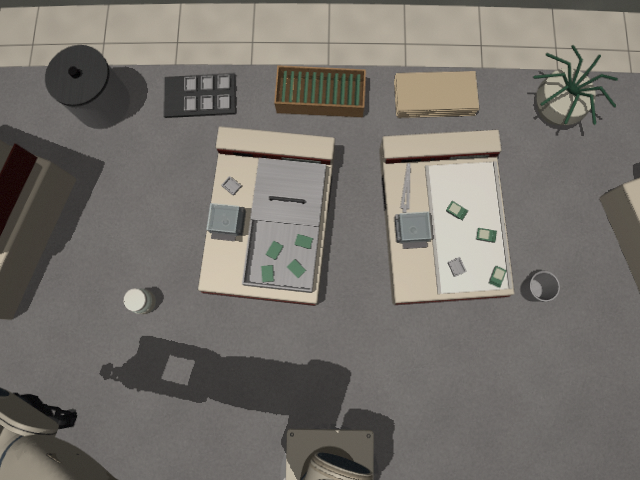

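View pics/side0.png

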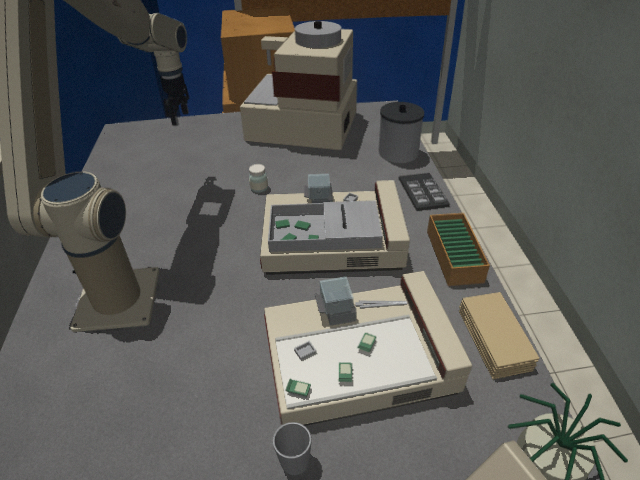

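Top view: the cold unit, with the flat white plate, is the right-hand one. Its housing spans about (384–512, 132–303) and its switch box is at about (414, 228). In the side view it is the nearer unit, with its guard at about (337, 298). I'll enlarge both views to pick features.

Run:
```python
import cv2
a=cv2.imread("pics/top0.png")[125:310,375:520]; cv2.imwrite("pics/t1.png",cv2.resize(a,None,fx=3.2,fy=3.2,interpolation=cv2.INTER_CUBIC))
a=cv2.imread("pics/side0.png")[265:425,255:475]; cv2.imwrite("pics/s1.png",cv2.resize(a,None,fx=3.5,fy=3.5,interpolation=cv2.INTER_CUBIC))
```

```text
(no output)
```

View pics/t1.png

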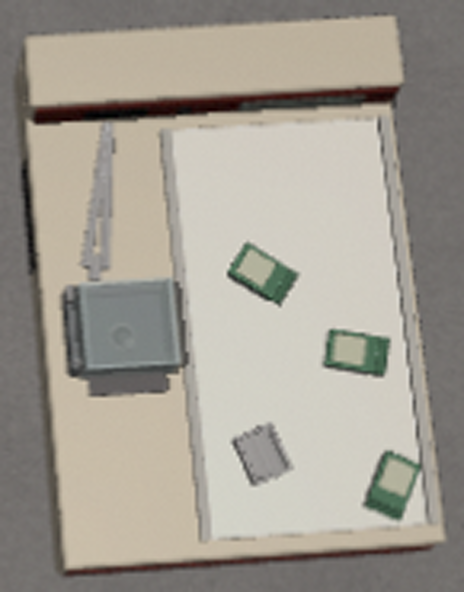

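View pics/s1.png

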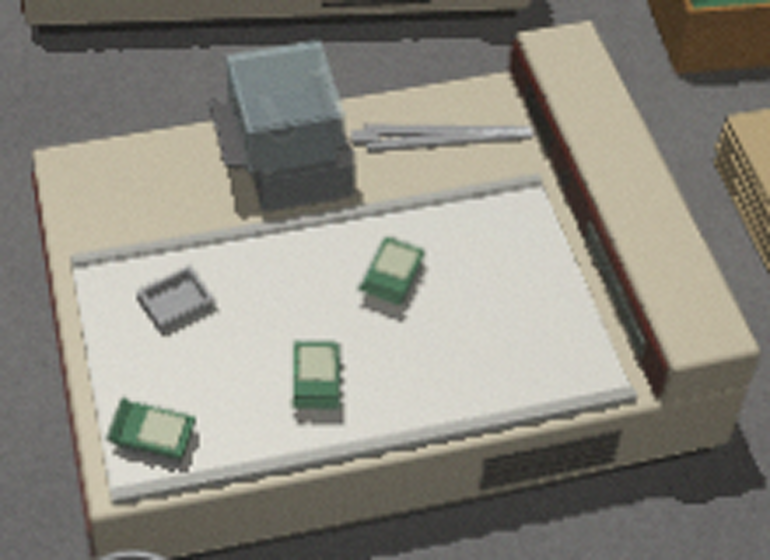

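```bash
cat > h.py <<'E'
import numpy as np, cv2
from rig import manip
from scipy.optimize import least_squares
def ray(c,uv,T=None):
    T=c["cam_to_world"] if T is None else T
    K=np.array([[c["fx"],0,c["cx"]],[0,c["fy"],c["cy"]],[0,0,1]])
    p=cv2.undistortPoints(np.array([[uv]],float),K,np.array([c["k1"],0,0,0.]))[0,0]
    return T[:3,3],T[:3,:3]@np.r_[p,1]
def tri(rs):
    A=[];b=[]
    for o,d in rs:
        d=d/np.linalg.norm(d);P=np.eye(3)-np.outer(d,d);A.append(P);b.append(P@o)
    return np.linalg.lstsq(np.vstack(A),np.hstack(b),rcond=None)[0]
def proj(c,X):
    T=np.linalg.inv(c["cam_to_world"]);p=T[:3,:3]@X+T[:3,3];s=p[:2]/p[2];s=s*(1+c["k1"]*(s@s))
    return s*c["fx"]+[c["cx"],c["cy"]]
E
python3 - <<'E'
from h import *
t=manip.camera("top");s=manip.camera("side")
T=lambda u,v:((u+.5)/3.2-.5+375,(v+.5)/3.2-.5+125)
S=lambda u,v:((u+.5)/3.5-.5+255,(v+.5)/3.5-.5+265)
f={'hFL':((64,567),(35,150)),'hFR':((444,540),(90,520)),
'gFL':((80,374),(228,58)),'gBL':((78,282),(320,43)),'gBR':((178,280),(343,118)),'gFR':((184,370),(250,133)),
'pFL':((208,540),(73,265)),'pBL':((172,130),(540,182)),'pBR':((380,118),(632,395)),'pFR':((427,524),(113,495))}
P={}
for k,(a,b) in f.items():
    X=tri([ray(t,T(*a)),ray(s,S(*b))]);P[k]=X
    print(k,X.round(4),(proj(t,X)-T(*a)).round(1),(proj(s,X)-S(*b)).round(1))
# joint fit of unit pose + plate centre offset
M={'hFL':(-.21,.15,.08),'hFR':(-.21,-.15,.08)}
for n,sx in(('F',-1),('B',1)):
    for m,sy in(('L',1),('R',-1)):
        M['p'+n+m]=(sx*.165,sy*.085,.084)
def res(q):
    c,sn=np.cos(q[2]),np.sin(q[2]);r=[]
    for k,m in M.items():
        x,y,z=m
        if k[0]=='p': x+=q[3];y+=q[4]
        X=np.array([q[0]+c*x-sn*y,q[1]+sn*x+c*y,z])
        r+=[proj(t,X)-T(*f[k][0]),proj(s,X)-S(*f[k][1])]
    return np.hstack(r)
q=least_squares(res,[.7,-.25,0,0,-.05]).x
print(q.round(4)); print(res(q).reshape(-1,4).round(1))
c,sn=np.cos(q[2]),np.sin(q[2])
R=np.array([[c,-sn],[sn,c]])
print("guard in unit",[(k,(R.T@(P[k][:2]-q[:2])).round(4),P[k][2].round(4)) for k in P if k[0]=='g'])
E
```

```text
hFL [ 0.4269 -0.1542  0.0752] [-0. -0.] [-0.  0.]
hFR [ 0.45   -0.4512  0.0754] [0.1 0.5] [ 0.6 -0.2]
gFL [ 0.5663 -0.158   0.1536] [-0.1 -0.8] [-0.8  0.2]
gBL [ 0.6331 -0.1566  0.1584] [0.  0.1] [ 0.1 -0. ]
gBR [ 0.6357 -0.231   0.1619] [-0.  -0.2] [-0.2  0. ]
gFR [ 0.5706 -0.2345  0.16  ] [-0.1 -1.3] [-1.3  0.4]
pFL [ 0.4489 -0.265   0.0808] [-0.  -0.1] [-0.1  0. ]
pBL [ 0.7758 -0.2417  0.0859] [-0.   0.2] [ 0.2 -0.1]
pBR [ 0.792  -0.413   0.0777] [-0.   0.2] [ 0.2 -0.1]
pFR [ 0.4635 -0.4375  0.0771] [-0. -0.] [-0.  0.]
[ 0.6476 -0.2873  0.0769 -0.0318 -0.0504]
[[ 0.1 -0.1 -0.3 -1.3]
 [ 1.4  0.5  0.4 -0.5]
 [ 1.4 -0.1 -0.2  0.2]
 [ 0.8  0.4 -1.1 -1.6]
 [ 0.2 -0.2  1.   0.6]
 [ 0.3 -0.1  0.  -2. ]]
guard in unit [('gFL', array([-0.0711,  0.1352]), np.float64(0.1536)), ('gBL', array([-0.0044,  0.1315]), np.float64(0.1584)), ('gBR', array([-0.0076,  0.0571]), np.float64(0.1619)), ('gFR', array([-0.0727,  0.0586]), np.float64(0.16))]
```

```bash
cat >> h.py <<'E'
UX=np.array([.6460,-.2873]);YAW=.0769
ux=np.array([np.cos(YAW),np.sin(YAW),0]);uy=np.array([-ux[1],ux[0],0]);uz=np.array([0,0,1.])
H=np.r_[UX,0]+ux*-.003+uy*.095+uz*.122
def ori(al,flip=1):
    a=ux*np.cos(al)-uz*np.sin(al); n=ux*np.sin(al)+uz*np.cos(al)  # n: upper side
    x=n*flip; return cv2.Rodrigues(np.c_[x,np.cross(a,x),a])[0].ravel(),a,n
TIP=.022
def pose(x,z,al,flip,dy=0):
    """pose that puts the finger's upper front corner at (x,z) mm from the hinge"""
    r,a,n=ori(al,flip)
    return H+ux*x/1e3+uz*z/1e3+uy*dy-a*TIP-n*.011,r
E
python3 - <<'E'
from h import *
for fl in(1,-1):
  for al in(.6,.7,.8,.9):
    print(fl,al,[None if (q:=manip.solve_ik(*pose(x,z,al,fl))) is None else np.round(q,2).tolist() for x,z in((-160,60),(-95,-12),(-34,27))])
manip.command_gripper(0.0,20); print(manip.get_width(),manip.get_time())
E
```

```text
1 0.6 [[-0.83, 0.42, 2.39, 2.0, 0.79, -1.2], [-0.69, 0.65, 2.29, 2.26, 0.83, -1.38], [-0.58, 0.56, 2.2, 2.23, 0.7, -1.21]]
1 0.7 [[-0.79, 0.35, 2.36, 1.88, 0.66, -1.02], [-0.65, 0.58, 2.27, 2.19, 0.68, -1.26], [-0.56, 0.51, 2.17, 2.1, 0.55, -1.04]]
1 0.8 [[-0.74, 0.3, 2.32, 1.68, 0.54, -0.79], [-0.62, 0.53, 2.24, 2.06, 0.53, -1.09], [-0.53, 0.47, 2.13, 1.87, 0.43, -0.79]]
1 0.9 [[-0.7, 0.27, 2.28, 1.41, 0.46, -0.47], [-0.59, 0.49, 2.2, 1.82, 0.41, -0.82], [-0.5, 0.45, 2.08, 1.51, 0.35, -0.41]]
-1 0.6 [[-0.83, 0.42, 2.39, 2.0, 0.79, 1.94], [-0.69, 0.65, 2.29, 2.26, 0.83, 1.76], [-0.58, 0.56, 2.2, 2.23, 0.7, 1.93]]
-1 0.7 [[-0.79, 0.35, 2.36, 1.88, 0.66, 2.12], [-0.65, 0.58, 2.27, 2.19, 0.68, 1.88], [-0.56, 0.51, 2.17, 2.1, 0.55, 2.1]]
-1 0.8 [[-0.74, 0.3, 2.32, 1.68, 0.54, 2.36], [-0.62, 0.53, 2.24, 2.06, 0.53, 2.05], [-0.53, 0.47, 2.13, 1.87, 0.43, 2.35]]
-1 0.9 [None, [-0.59, 0.49, 2.2, 1.82, 0.41, 2.32], None]
-5.004938758833187e-05 1.0167
```

Run:
```python
from h import *
r=manip.get_ee_rot()
manip.move_to([.36,.1,.42],r)
p,o=pose(-170,110,.7,1); manip.move_to(p,o)
p,o=pose(-120,15,.7,1); manip.servo_line(p,o,rate=.12)
print(manip.get_time(),manip.get_position()-p,manip.get_contact_force().round(2))
w=manip.camera("wrist");s=manip.camera("side")
im=s["image"][215:335,225:385,::-1]; im=cv2.resize(im,None,fx=5,fy=5,interpolation=cv2.INTER_CUBIC)
cv2.imwrite("pics/w2.png",w["image"][:,:,::-1]);cv2.imwrite("pics/s2.png",im)
# predicted pixel of upper corner centre, in crop
U=H+ux*-.12+uz*.015
print((proj(s,U)-[225,215])*5)
```

```text
5.5333 [0.00013947 0.00017924 0.0005314 ] [-0.09  0.1   0.41]
[376.48832415 433.20991363]
```

View pics/w2.png

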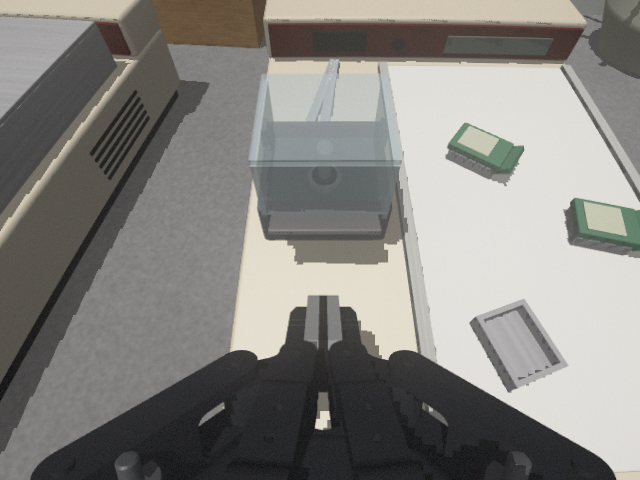

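View pics/s2.png

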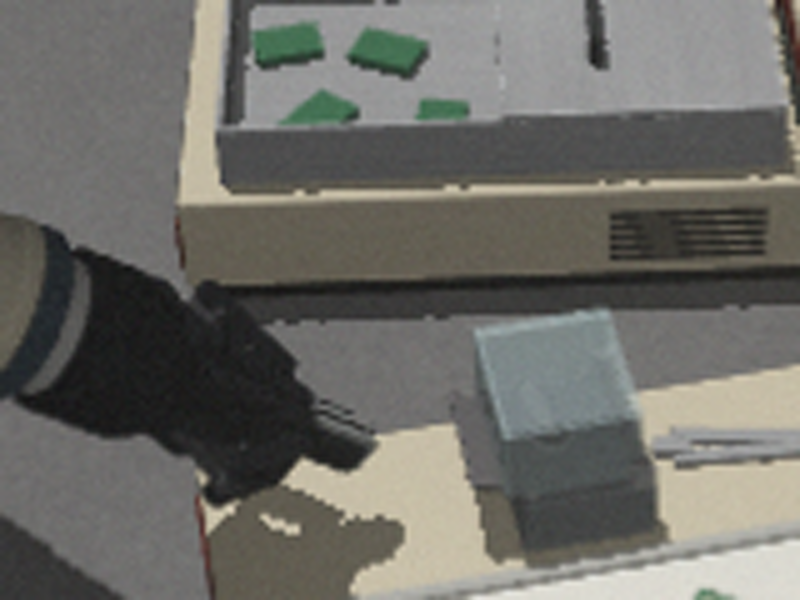

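Side view: the finger's upper front corner shows at (376, 432) and I predicted (376, 433), so the tip model holds. Wrist view: the tab's front edge runs from about (266, 235) to (387, 235), and the finger is centred on it at column 323. I'll check that edge against the model, then slip under and lift slowly.

```bash
cat >> h.py <<'E'
def wcam(p,o):
    w=manip.camera("wrist"); T=np.eye(4);T[:3,:3]=cv2.Rodrigues(np.array(o))[0];T[:3,3]=p
    w["cam_to_world"]=T@w["mount"]; return w
def go(pts,al=.7,rate=.03):
    for x,z in pts:
        p,o=pose(x,z,al,1); manip.servo_line(p,o,rate=rate)
        f=manip.get_contact_force(); print((x,z),manip.get_time(),"F unit x,y,z",np.round([f@ux,f@uy,f@uz],2),flush=True)
E
python3 - <<'E'
from h import *
w=wcam(manip.get_position(),manip.get_ee_rot())
for n,X in {'tabL':(-79,30,1),'tabR':(-79,-30,1),'topFL':(-66,35,44),'topFR':(-66,-35,44),'topBL':(0,35,44),'topBR':(0,-35,44)}.items():
    print(n,proj(w,H+(ux*X[0]+uy*X[1]+uz*X[2])/1e3).round(1))
go([(-105,-16),(-90,-16)],rate=.08)
go([(-72,-16),(-64,-16)])
E
```

```text
tabL [265.8 231.8]
tabR [378.8 232. ]
topFL [244.5 155.2]
topFR [400.3 155.4]
topBL [258.9  68.9]
topBR [386.2  69.1]
(-105, -16) 6.2667 F unit x,y,z [-0.6  -0.36 -0.09]
(-90, -16) 6.6083 F unit x,y,z [-0.14 -0.62 -0.4 ]
(-72, -16) 7.3583 F unit x,y,z [-0.67 -0.02 -0.12]
(-64, -16) 7.775 F unit x,y,z [ 0.19 -0.11  0.68]
```

```bash
sed -i 's/^H=.*/H=np.r_[UX,0]+ux*-.0055+uy*.096+uz*.122/' h.py
python3 - <<'E'
from h import *
go([(-63,-14),(-63,-4),(-63,6),(-62,16),(-61,22),(-60,27)],rate=.03)
w=manip.camera("wrist");s=manip.camera("side")
im=cv2.resize(s["image"][235:335,265:385,::-1],None,fx=4,fy=4,interpolation=cv2.INTER_CUBIC)
out=np.zeros((400,800,3),np.uint8); out[:,:480]=im; out[:,480:]=w["image"][0:400,160:480,::-1]
cv2.imwrite("pics/c3.png",out)
E
```

```text
(-63, -14) 8.025 F unit x,y,z [-0.29 -0.6   0.6 ]
(-63, -4) 8.5083 F unit x,y,z [-0.22  0.18 -0.54]
(-63, 6) 8.9917 F unit x,y,z [-0.91 -0.57 -0.17]
(-62, 16) 9.475 F unit x,y,z [-0.04 -0.35 -0.57]
(-61, 22) 9.825 F unit x,y,z [-0.55 -0.48 -0.35]
(-60, 27) 10.1417 F unit x,y,z [-1.5  -0.94 -0.09]
```

View pics/c3.png

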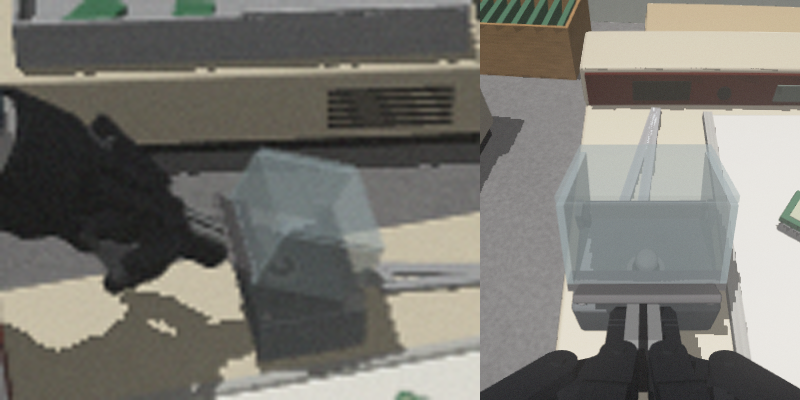

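Guard is up, with the finger under the tab and the toggle still leaning to the front. I'll estimate the angle from the front wall corners: upper ones at wrist pixels (236, 200) and (418, 204), lower ones near (250, 284) and (402, 288).

Run:
```python
from h import *
go([(-59,29)]); 
w=wcam(manip.get_position(),manip.get_ee_rot())
for th in(.4,.5,.6):
    g=lambda x,y,z:proj(w,H+(ux*(x*np.cos(th)+z*np.sin(th))+uy*y+uz*(-x*np.sin(th)+z*np.cos(th)))/1e3).round(0)
    print(th,g(-66,35,44),g(-66,-35,44),g(-66,35,-2),g(-66,-35,-2))
a=w["image"][100:320,190:470,::-1]; cv2.imwrite("pics/w4.png",cv2.resize(a,None,fx=2.5,fy=2.5))
manip.hold(.2)
```

```text
(-59, 29) 10.4917 F unit x,y,z [-0.45 -0.03 -0.4 ]
0.4 [228. 213.] [417. 213.] [244. 302.] [401. 302.]
0.5 [228. 192.] [417. 192.] [242. 291.] [403. 291.]
0.6 [229. 171.] [416. 172.] [240. 278.] [404. 279.]
```

View pics/w4.png

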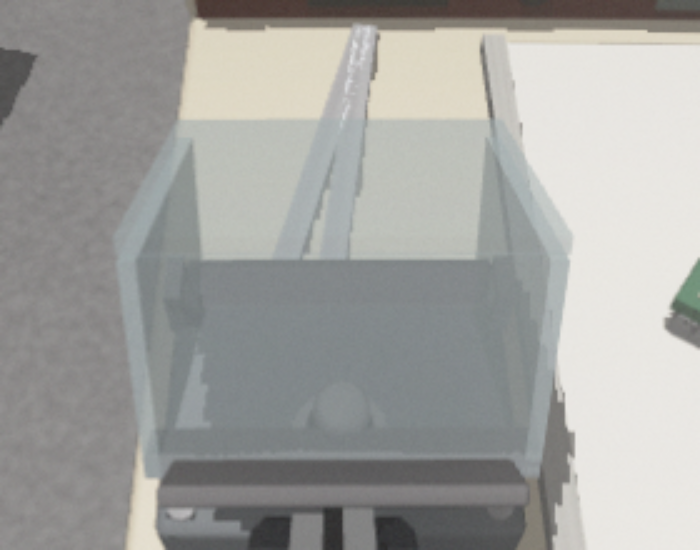

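The guard reads about 0.5 rad with the lever still off. I'll add a little lift for margin, hold, then push in to the back.

Run:
```python
from h import *
go([(-59,30.5)],rate=.02); manip.hold(.3)
go([(-54,29.5),(-50,29),(-46,28),(-42,27.5),(-38,27),(-35,27),(-32,27)],rate=.025)
manip.hold(.3)
w=manip.camera("wrist");s=manip.camera("side")
im=cv2.resize(s["image"][235:335,265:385,::-1],None,fx=4,fy=4,interpolation=cv2.INTER_CUBIC)
out=np.zeros((400,800,3),np.uint8); out[:,:480]=im; out[:,480:]=w["image"][0:400,160:480,::-1]
cv2.imwrite("pics/c5.png",out)
```

```text
(-59, 30.5) 10.9917 F unit x,y,z [-1.19  0.33 -0.03]
(-54, 29.5) 11.6417 F unit x,y,z [-0.95 -0.42 -0.4 ]
(-50, 29) 11.95 F unit x,y,z [-0.19 -0.18 -0.33]
(-46, 28) 12.2667 F unit x,y,z [-2.29 -0.51 -0.59]
(-42, 27.5) 12.575 F unit x,y,z [-2.    0.34 -0.31]
(-38, 27) 12.8833 F unit x,y,z [-0.65 -0.51 -1.29]
(-35, 27) 13.15 F unit x,y,z [-1.01  0.35  0.07]
(-32, 27) 13.4167 F unit x,y,z [ 0.18 -0.63 -0.15]
```

View pics/c5.png

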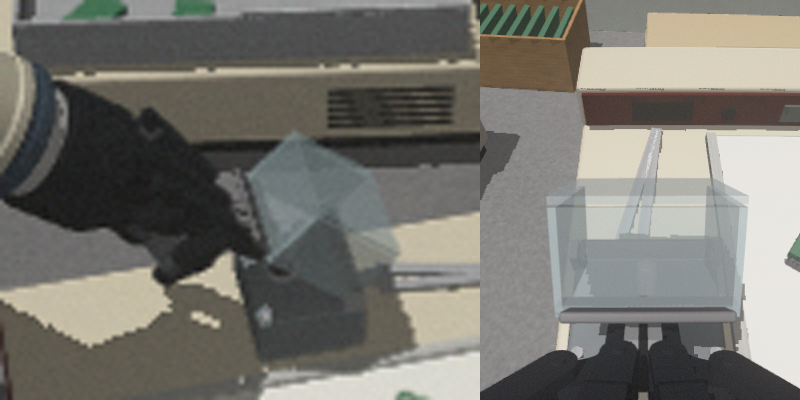

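Force rose to about 2 N at x = −46…−42 and then dropped away, and the wrist view shows the lever upright or leaning back, so it snapped over. Now I'll withdraw along the entry path.

Run:
```python
from h import *
go([(-46,27.5),(-56,29),(-60,27),(-62,16),(-63,6),(-63,-4),(-63,-14),(-64,-17),(-80,-17),(-105,-17)],rate=.04)
go([(-125,20),(-160,90)],rate=.1); manip.hold(.3)
w=wcam(manip.get_position(),manip.get_ee_rot())
out=w["image"][:,:,::-1].copy()
cv2.imwrite("pics/w6.png",cv2.resize(out[150:430,170:490],None,fx=2,fy=2,interpolation=cv2.INTER_CUBIC))
for th in (0,.7):
  t=th-.35; print(th,(proj(w,H+(ux*(-35+38*np.sin(t))+uz*(-2+38*np.cos(t)))/1e3)-[170,150])*2,(proj(w,H+(ux*-35+uz*-2)/1e3)-[170,150])*2)
print((proj(w,H+(ux*-66+uy*35+uz*44)/1e3)-[170,150])*2, (proj(w,H+(ux*-79+uy*30+uz*1)/1e3)-[170,150])*2)
```

```text
(-46, 27.5) 14.3167 F unit x,y,z [-0.95  0.7  -0.14]
(-56, 29) 14.7167 F unit x,y,z [-0.42 -0.08 -0.4 ]
(-60, 27) 14.975 F unit x,y,z [-1.29 -0.11 -0.17]
(-62, 16) 15.4083 F unit x,y,z [-1.44 -0.16 -0.16]
(-63, 6) 15.8083 F unit x,y,z [-1.17  0.57 -1.17]
(-63, -4) 16.2083 F unit x,y,z [-0.26  1.02 -0.46]
(-63, -14) 16.6083 F unit x,y,z [ 0.83 -0.5   0.39]
(-64, -17) 16.8583 F unit x,y,z [ 0.52 -0.43  0.08]
(-80, -17) 17.4083 F unit x,y,z [0.8  0.19 0.44]
(-105, -17) 18.1833 F unit x,y,z [-0.69 -0.35 -0.43]
(-125, 20) 18.75 F unit x,y,z [ 0.64  0.25 -0.08]
(-160, 90) 19.6833 F unit x,y,z [ 0.17  0.4  -0.  ]
0 [305.83654274  62.83961029] [305.83518424  95.97411989]
0.7 [305.8861772   11.40891548] [305.83518424  95.97411989]
[203.2100519  82.8866627] [227.29520379 181.63314591]
```

View pics/w6.png

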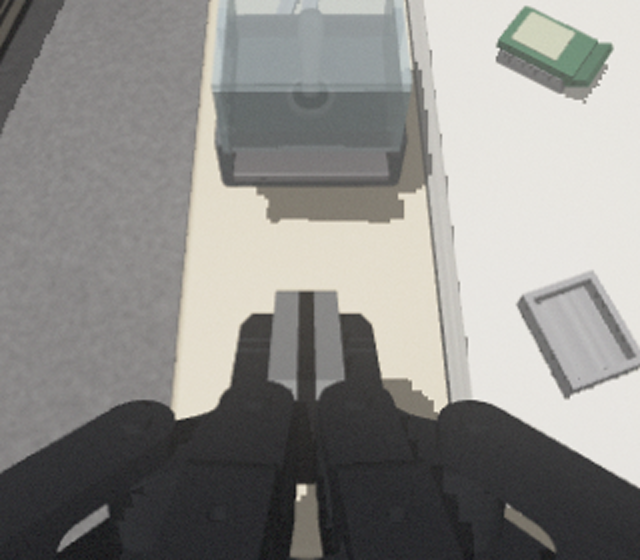

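The guard is shut: its front top edge is at row 87 (shut model 83) and its tab at row 183 (shut model 182). The lever runs from its pivot at (310, 95) up to about (312, 12), which matches the model for "on" (11). The gripper touches nothing, so I'm handing in.

```bash
python3 -c "
from rig import manip
print(manip.sign_off(),manip.get_time())"
```

```text
the job is handed in; nothing more can be done
the job is handed in; nothing more can be done
```

The cold plate is switched on, its guard has dropped shut over the toggle, and the job is handed in at about 20 s; I got no verdict back, but the last picture showed toggle on, guard shut and gripper clear.

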